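# Roll the dowel onto the red line

## Robot

A 6-joint arm with a two-finger parallel gripper is mounted at the origin on the work surface. World frame = base frame: x ahead of the robot, y to its left, z up, the work surface at z = 0. Lengths are in m, angles in degrees, forces in N, time in s.
With the tool pointing down it reaches from about 0.35 to 0.875 m from the base axis. Payload 4.2 kg.
Tool frame: the origin (TCP) lies midway between the tips of the shut fingers; the grasp point (between the pads) lies 19 mm behind it; z points along the fingers, y is the line along which they close (so a half turn about z gives the same grasp; the last joint's range is limited). The gripper opens to 87 mm and grips with 3 to 60 N. Pads are 19 mm wide; open, the fingers measure 117 mm over their backs; the gripper's body (75 mm by 190 mm) begins 51 mm behind the grasp point.
Start: joints at [-58.923, 22.042, 0.453, 0, -68.411, -14.817], TCP at [0.175, -0.6, 0.223] pointing down, gripper open.
Joint ranges: [-179.83, 179.83], [-69.29, 118.12], [-61.27, 80.66], [-181.25, 117.63], [-171.15, -9.14], [-177.46, 177.46]. Speed limits (degrees/s): [159.86, 159.86, 180, 180, 180, 180].

## Interface

Orientations are given as a 3x3 rotation matrix whose columns are the frame's x, y, z axes.
In Python, from station import r, cams gives the robot as it stands.
- The arm moves only by the tool play_rows, never from a script. Its argument "commands" is text: rows parted by semicolons, each of 6 numbers parted by spaces: the shift along the world's x, y, z normalised to -1 to 1, where 1 is 30 mm, then the turn, a rotation vector about the world's x, y, z normalised to -1 to 1, where 1 is 0.15 rad. A call has 1 to 20 rows; each row shifts and turns the commanded pose from where the row before left it; what a row does not reach is not made up. A row lasts 1/10 s, in which the tool goes at most 50 mm and 8.59 degrees, less where a joint would pass 70% of its speed; a pose out of reach is approached as far as the arm can. A call with a number of a shift or a turn outside -1 to 1 is refused whole. A call with a gripper value outside its range is refused whole. "grip" is the finger opening in mm, from 0 to 87, set as the call begins (left out, the last holds). The fingers move at their own pace and stop on an object; the grip force is fixed at half the most. Time passes only in rows, so rows that do not move let the fingers close. It gives the time, the measured TCP pose, the force, the opening and the grip force at its end, in the units of the state.
- r.sense(): the state, without advancing time (a new reading comes with each control period).
- cams.capture(name): name is "scene" or "top" or "wrist"; returns (picture, depth): 400x640x3 uint8, blue, green, red; 400x640 float32, m along the optical axis (not along the pixel's ray), 0 where there is no reading.
- cams.camera_info(name): a dict with "mtx" (3x3 intrinsics, pixels), "R" (3x3) and "t" (3): a world point X has camera coordinates R X + t. Camera axes: x right, y down, z forward; pixel columns grow to the right and rows downward; lengths in m; the calibration is good to about 2 mm. A picture is of the moment at which its call begins: read the wrist's pose just before it. camera_info takes no time and is no camera call; for the wrist camera it gives the pose at the moment of the call.
- r.finish_job(): hands the job in; it is judged then, once.
The state is a dict: "time_s": time; "joints": joint angles; "joint_velocities": joint speeds; "effort": joint torques, N m; "tcp_pos": TCP position; "ee_rot": TCP orientation; "wrist_force": force on the tool from outside, world axes, zero at the start; "moment": the same for the moment, N m; "gripper_width": opening from 0.0 (shut) to 1.0 (fully open); "gripper_force": force on a finger pad.
Only numpy, scipy, OpenCV 4.12 (cv2) and the standard library are available. Lean on these libraries where they do the work, as an engineer would, in place of code of your own. Each camera call takes 0.05 s, during which the arm holds its last target. There are 200 camera calls.

## Task

The wooden dowel has to lie centred on the red line of the marking-out board, straight along it, ready to be marked. Push its top sideways with the fingertips, touching only its upper half and never gripping or lifting it, so that it rolls away from the back fence, over more than half a turn, and comes to rest on the line. Leave the glue bottle, the tin and the screwdriver where they are.

Things in the scene. Friction and masses are not known exactly. Their poses are not given: they have to be found in the camera images.
- dowel: loose beech dowel lying on the board: cylinder 40 mm thick, 150 mm long, about 0.13 kg, a thin black stripe along it. Origin at its centre; x along its axis, z towards the stripe (up at the start). Starts 3 to 15 mm from the fence, nearly parallel. Friction about 0.6; it stays where it is let go (rolls on a few mm at most). Pushed on top, it rolls half as far as the fingertip moves
- board: fixed level marking-out board, light wood, 260 mm (x) by 350 mm (y), 18 mm thick. Origin at the centre of its underside, on the bench. A dark back fence, 26 mm high above the board's top, runs along x over its whole width from y = -165 to -145 mm. The dowel starts beside the fence and has to roll roughly to +y
- line: red line painted on the board's top, 220 mm long, 4 mm wide. Origin at its middle on the board's top (18 mm above the bench); x along the line, z up. It lies 75 to 145 mm from the dowel, towards +y of the board, parallel to the fence. The resting dowel hides its middle; about 35 mm show at either end
- glue: standing white glue bottle with yellow label and orange cap, 44 mm in diameter, 95 mm high, origin at the centre of its underside. It stands on the board beyond the line; not to be disturbed
- tin: standing blue-labelled tin, 52 mm in diameter, 60 mm high, origin at the centre of its underside. It stands on the board beyond the line; not to be disturbed
- driver: red-handled screwdriver, 200 mm long, 26 mm thick, lying on the bench beside the board, origin near its middle on the bench, x towards its tip; not to be disturbed
Mind the look-alikes: they are no part of the job. There is more than one size of the dowel; the one meant has the size given above.

How it is judged (in metres and radians):
On the way:
1. the dowel is rolled over by half a turn (stripe underneath) (angle between dowel's own z axis and vertical above 2.7 rad and height (world z) of dowel below 0.045 m).
At the end, for the whole second after the job is handed in: The dowel lies at rest on the board, its axis within 7 mm of the red line's middle (measured across the line) and within 0.09 rad (5 degrees) of its direction, and its centre within 30 mm of the line's middle along the line (y of dowel in the frame of line between -0.007 and 0.007 m and x of dowel in the frame of line between -0.03 and 0.03 m and angle between the x axis of dowel and the x axis of line, either way round below 0.09 rad and height (world z) of dowel between 0.033 and 0.043 m and linear speed of dowel below 0.01 m/s); the robot touches nothing.
It fails at once if the fingers touch the dowel while reaching down past its middle (gripped, or pushed low) (contact force between the fingers and dowel above 0.2 N and height (world z) of the grasp point below 0.05 m).
It fails at once if the dowel is lifted more than 10 mm, tipped up or rolled off the board (height (world z) of dowel above 0.048 m or angle between dowel's own x axis and vertical below 1.3 rad or height (world z) of dowel below 0.03 m).
It fails at once if the glue bottle is moved more than 15 mm or tipped (distance of glue from where it was at the start of the episode above 0.015 m or angle between glue's own z axis and vertical above 0.3 rad).
It fails at once if the tin is moved more than 15 mm or tipped (distance of tin from where it was at the start of the episode above 0.015 m or angle between tin's own z axis and vertical above 0.3 rad).
It fails at once if the screwdriver is moved more than 15 mm or tipped (distance of driver from where it was at the start of the episode above 0.015 m).
It also fails if it takes over 72 s, if anything falls off the work surface, if the arm or the gripper's body presses on something with over 40 N, if the wrist force passes 120 N, or if a joint passes its speed limit or range.

## Working session

There is one attempt and no reset: what is moved stays moved. The work goes in short steps, Python scripts to look and compute and a tool call to move; the robot and the scene stay as the last step left them, time stands still between calls to the robot, and variables do not carry over. Pictures are saved under pics/ and viewed, at most 10 in all, crops included, and the job is handed in when it is done.

Besides the shell and the picture viewer there is one more tool, called as name(argument=value, ...), one argument or row to a line, values as JSON. play_rows: Moves the arm, as the interface text tells. Scaled input: -1 to 1 covers 30 mm each way for a shift and 0.15 rad each way for a turn. Its arguments: {"type":"object","properties":{"commands":{"type":"string"},"grip":{"type":"number"}},"required":["commands"]}

```bash
mkdir -p pics
python3 - <<'E'
from station import r,cams
import cv2,numpy as np
s=r.sense();print(s['time_s'],s['tcp_pos'],s['ee_rot'],s['gripper_width'])
for n in('scene','top'):
    im,d=cams.capture(n);cv2.imwrite(f'pics/{n}0.png',im);np.savez(f'{n}0.npz',im=im,d=d)
    c=cams.camera_info(n);print(n,np.round(c['mtx'],1).tolist(),(-c['R'].T@c['t']).round(3),c['R'].round(3).tolist())
E
```

```text
0.0 [ 0.17484721 -0.59941123  0.22145203] [[-9.60066966e-01 -2.79769466e-01 -6.83668498e-04]
 [-2.79770292e-01  9.60064698e-01  2.08786518e-03]
 [ 7.22450645e-05  2.19576052e-03 -9.99997587e-01]] 1.0024751660821174
scene [[373.7, 0.0, 311.7], [0.0, 373.7, 203.6], [0.0, 0.0, 1.0]] [ 1.141 -0.051  0.555] [[-0.11, 0.994, 0.008], [0.662, 0.079, -0.746], [-0.742, -0.077, -0.666]]
top [[444.4, 0.0, 313.9], [0.0, 444.4, 197.4], [0.0, 0.0, 1.0]] [ 0.488 -0.086  0.921] [[0.024, -1.0, 0.019], [-0.995, -0.026, -0.098], [0.098, -0.017, -0.995]]
```

View pics/top0.png

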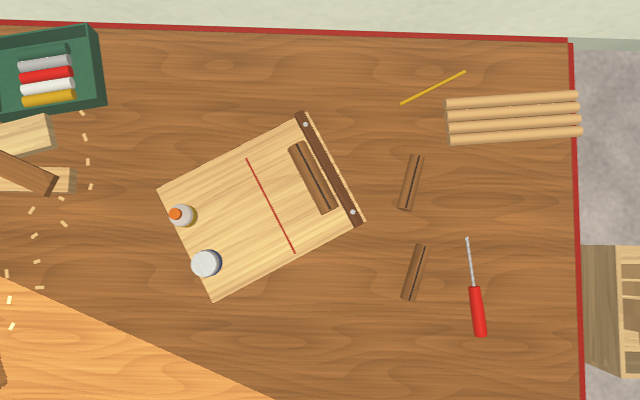

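View pics/scene0.png

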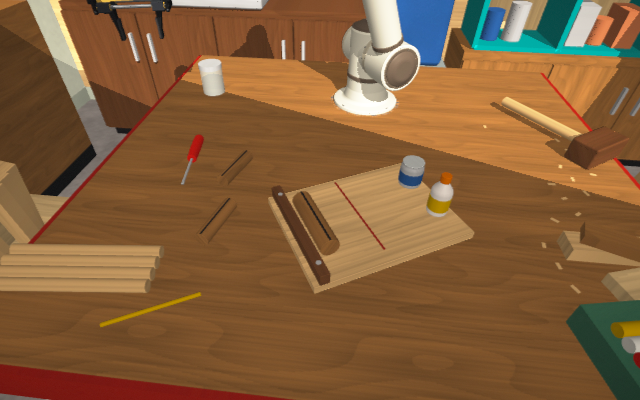

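The top view shows the dowel candidates:
- a striped dowel beside the fence on the board, at (313,178)
- two smaller striped ones on the bench, at (411,182) and (413,272)
- a stack of plain rods at (513,118)

The one on the board fits the description. The red line runs from (247,158) to (295,254). The glue is at (181,215), the tin at (206,263) and the screwdriver at (475,290).

Run:
```python
import cv2,numpy as np
a=np.load('top0.npz')['im'][105:255,235:370];cv2.imwrite('pics/topc.png',cv2.resize(a,None,fx=4,fy=4,interpolation=cv2.INTER_CUBIC))
a=np.load('scene0.npz')['im'][165:295,255:395];cv2.imwrite('pics/scenec.png',cv2.resize(a,None,fx=4.5,fy=4.5,interpolation=cv2.INTER_CUBIC))
```

```text
(no output)
```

View pics/topc.png

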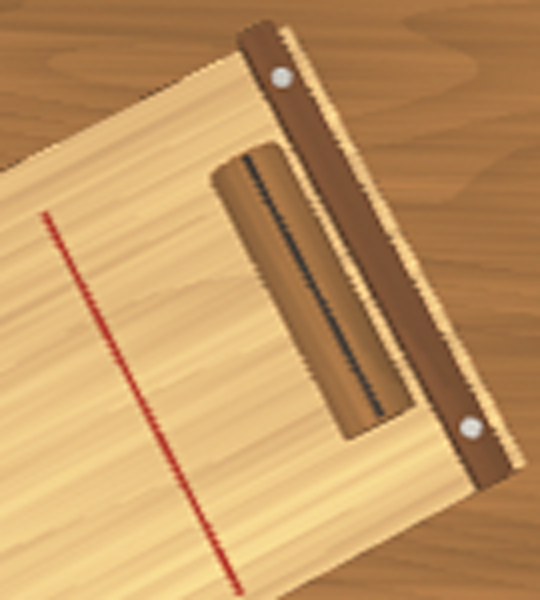

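View pics/scenec.png

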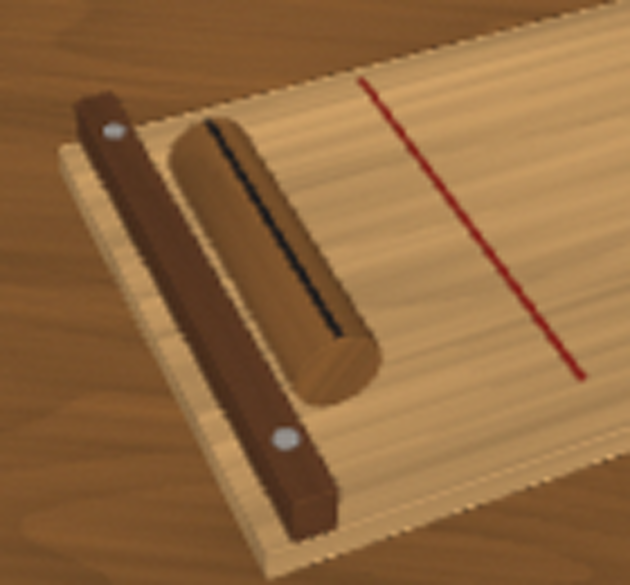

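The crops show the dowel beside the fence, stripe up, and the red line. In the top crop the stripe runs (246,156)–(381,416) and the line (44,212)–(240,594). In the scene crop the stripe runs (340,335)–(209,121) and the line (583,379)–(361,78).

```bash
cat > h.py <<'E'
import cv2,numpy as np
from station import r,cams
def P(n):
    c=cams.camera_info(n);return np.array(c['mtx'])@np.c_[c['R'],np.array(c['t'])]
def tri(a,b,A,B):
    X=cv2.triangulatePoints(A,B,np.array(a,float).reshape(2,1),np.array(b,float).reshape(2,1))[:,0];return X[:3]/X[3]
def onz(n,uv,z):
    c=cams.camera_info(n);d=c['R'].T@np.linalg.solve(c['mtx'],[uv[0],uv[1],1.]);o=-c['R'].T@np.array(c['t']).ravel()
    return o+d*(z-o[2])/d[2]
E
python3 - <<'E'
from h import *
A,B=P('top'),P('scene')
t=lambda u,v:(((u+.5)/4-.5)+235,((v+.5)/4-.5)+105)
s=lambda u,v:(((u+.5)/4.5-.5)+255,((v+.5)/4.5-.5)+165)
R={}
for n,a,b in[('Lfar',(44,212),(583,379)),('Lnear',(240,594),(361,78)),('Sfar',(246,156),(340,335)),('Snear',(381,416),(209,121)),('Wfar',(282,77),(286,438)),('Wnear',(471,428),(114,130))]:
    X=tri(t(*a),s(*b),A,B);z={'L':.018,'S':.058,'W':.044}[n[0]]
    print(n,X.round(4),'top@z',onz('top',t(*a),z).round(4),'scene@z',onz('scene',s(*b),z).round(4))
    R[n]=X
for k in'LSW':
    d=R[k+'far']-R[k+'near'];m=(R[k+'far']+R[k+'near'])/2;print(k,np.linalg.norm(d),np.degrees(np.arctan2(d[1],d[0])),m)
d=R['Lfar']-R['Lnear'];d=d[:2]/np.linalg.norm(d[:2]);n=np.array([-d[1],d[0]])
m=(R['Sfar']+R['Snear']-R['Lfar']-R['Lnear'])[:2]/2;print('along',m@d,'across',m@n,'n',n)
# glue, tin from top depth
for n,c in [('glue',(175,214)),('tin',(205,263))]:
    D=np.load('top0.npz')['d'];z=D[c[1],c[0]];ci=cams.camera_info('top');print(n,ci['R'].T@(z*np.linalg.solve(ci['mtx'],[c[0],c[1],1.])-np.array(ci['t']).ravel()))
E
```

```text
Lfar [0.6552 0.0394 0.0186] top@z [0.6554 0.0404 0.018 ] scene@z [0.6549 0.0381 0.018 ]
Lnear [ 0.4631 -0.0668  0.0191] top@z [ 0.4631 -0.0657  0.018 ] scene@z [ 0.4619 -0.0684  0.018 ]
Sfar [ 0.6788 -0.064   0.0579] top@z [ 0.6787 -0.0635  0.058 ] scene@z [ 0.6789 -0.0648  0.058 ]
Snear [ 0.5519 -0.1336  0.0574] top@z [ 0.5518 -0.1328  0.058 ] scene@z [ 0.5526 -0.1345  0.058 ]
Wfar [ 0.7228 -0.0809  0.0443] top@z [ 0.7228 -0.0801  0.044 ] scene@z [ 0.7226 -0.082   0.044 ]
Wnear [ 0.5481 -0.1791  0.0442] top@z [ 0.548  -0.1783  0.044 ] scene@z [ 0.548  -0.1803  0.044 ]
L 0.2194833006605317 28.92858595027574 [ 0.55918928 -0.01373102  0.01883491]
S 0.1446493981634233 28.73786942028713 [ 0.61535169 -0.09881923  0.0576656 ]
W 0.20034383207361414 29.35077642338184 [ 0.63545617 -0.13001148  0.0442462 ]
along 0.007995854949836264 across -0.10163801746323561 n [-0.48371911  0.8752233 ]
glue [0.53069306 0.14974296 0.11541557]
tin [0.44250523 0.09956201 0.07962852]
```

play_rows(
  commands=".74 .82 0 0 0 .6;.74 .82 0 0 0 .6;.74 .82 0 0 0 .6;.74 .82 0 0 0 .6;.74 .82 0 0 0 .6;.74 .82 0 0 0 .6;.74 .82 0 0 0 .6;.74 .82 0 0 0 .6;.74 .82 0 0 0 .6;.74 .82 0 0 0 .6;.74 .82 0 0 0 .6;.74 .82 0 0 0 .6;.74 .82 0 0 0 .6;.74 .82 0 0 0 .6;.74 .82 0 0 0 .6;.74 .82 0 0 0 .6;.74 .82 0 0 0 .6;.74 .82 0 0 0 .6;.74 .82 0 0 0 .6;.74 .82 0 0 0 .55",
  grip=60,
)

```text
time_s: 2.1
tcp_pos: [0.6195, -0.1068, 0.222]
ee_rot: [[0.487, -0.873, -0.001], [-0.873, -0.487, 0.0], [-0.001, 0.001, -1.0]]
wrist_force: [-0.1, -0.3, -0.6]
gripper_width: 0.69
gripper_force: 0.0
```

play_rows(
  commands="0 0 -1 0 0 0;0 0 -1 0 0 0;0 0 -1 0 0 0;0 0 -1 0 0 0;0 0 -.67 0 0 0;0 0 0 0 0 0;0 0 0 0 0 0",
)

```text
time_s: 2.8
tcp_pos: [0.6192, -0.1081, 0.0825]
ee_rot: [[0.484, -0.875, -0.001], [-0.875, -0.484, -0.0], [0.0, 0.001, -1.0]]
wrist_force: [0.9, -0.4, 1.2]
gripper_width: 0.688
gripper_force: 0.0
```

Run:
```python
from h import *
s=r.sense();y=s['ee_rot'][:,1];print(s['tcp_pos'],np.degrees(np.arctan2(y[1],y[0])),s['ee_rot'][:,2],s['wrist_force'],s['gripper_width'],s['joints'])
im,d=cams.capture('wrist');c=cams.camera_info('wrist');print(-c['R'].T@np.array(c['t']).ravel())
M=P('wrist')@np.array([*s['tcp_pos'],1]);print(M[:2]/M[2]);cv2.imwrite('pics/w1.png',im)
```

```text
[ 0.61916763 -0.10813509  0.08247045] -151.02137481294923 [-5.47720144e-04 -4.88617134e-04 -9.99999731e-01] [ 0.8715312  -0.44561592  1.24053799] 0.6877704553717644 [ 4.83473909e+00  2.95287567e+01 -9.09034257e+00  3.23037425e-02
 -5.14145351e+01  2.41237348e+01]
[ 0.65270147 -0.17007928  0.24462184]
[316.81591791 244.86988557]
```

View pics/w1.png

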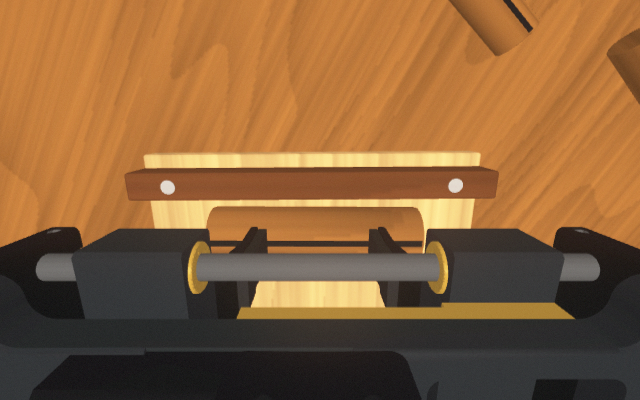

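The wrist view shows the dowel at (315,225) parallel to the fence, with the fingertips spread evenly along it at about x 245 and 390. Next I touch down gently.

play_rows(
  commands="0 0 -.4 0 0 0;0 0 -.3 0 0 0;0 0 0 0 0 0;0 0 -.04 0 0 0;0 0 -.04 0 0 0;0 0 0 0 0 0",
)

```text
time_s: 3.45
tcp_pos: [0.6191, -0.108, 0.0592]
ee_rot: [[0.484, -0.875, 0.0], [-0.875, -0.484, 0.0], [0.0, -0.0, -1.0]]
wrist_force: [0.3, -0.4, 0.3]
gripper_width: 0.689
gripper_force: 0.0
```

play_rows(
  commands="0 0 -.04 0 0 0;0 0 0 0 0 0",
)

```text
time_s: 3.65
tcp_pos: [0.6194, -0.1081, 0.0584]
ee_rot: [[0.484, -0.875, 0.001], [-0.875, -0.484, -0.0], [0.001, -0.001, -1.0]]
wrist_force: [0.2, 0.1, 0.7]
gripper_width: 0.691
gripper_force: 0.8
```

play_rows(
  commands="-.03 .06 -.02 0 0 0;-.03 .06 -.02 0 0 0;0 0 0 0 0 0",
)

```text
time_s: 3.95
tcp_pos: [0.6176, -0.1046, 0.0583]
ee_rot: [[0.485, -0.875, 0.001], [-0.875, -0.485, -0.001], [0.001, -0.001, -1.0]]
wrist_force: [-1.3, -1.3, 7.0]
gripper_width: 0.689
gripper_force: 3.6
```

play_rows(
  commands="-.065 .117 0 0 0 0;-.065 .117 0 0 0 0;-.065 .117 0 0 0 0;-.065 .117 0 0 0 0;-.065 .117 0 0 0 0;-.03 .06 0 0 0 0;0 0 0 0 0 0",
)

```text
time_s: 4.65
tcp_pos: [0.6068, -0.0851, 0.0583]
ee_rot: [[0.485, -0.875, 0.001], [-0.875, -0.485, -0.001], [0.001, -0.001, -1.0]]
wrist_force: [-2.4, -0.8, 6.8]
gripper_width: 0.688
gripper_force: 3.6
```

Run:
```python
from h import *
s=r.sense();print(s['tcp_pos'],s['wrist_force'])
im,d=cams.capture('top');np.savez('top1.npz',im=im,d=d)
im2,d=cams.capture('scene');np.savez('scene1.npz',im=im2,d=d)
a=cv2.resize(im[105:255,200:370],None,fx=2.8,fy=2.8);b=cv2.resize(im2[145:295,255:395],None,fx=2.8,fy=2.8)
cv2.imwrite('pics/b1.png',np.hstack([a[:420],b[:420]])[:, :800])
```

```text
[ 0.60682544 -0.08512058  0.05827373] [-2.35284305 -0.78522724  6.78966751]
```

View pics/b1.png

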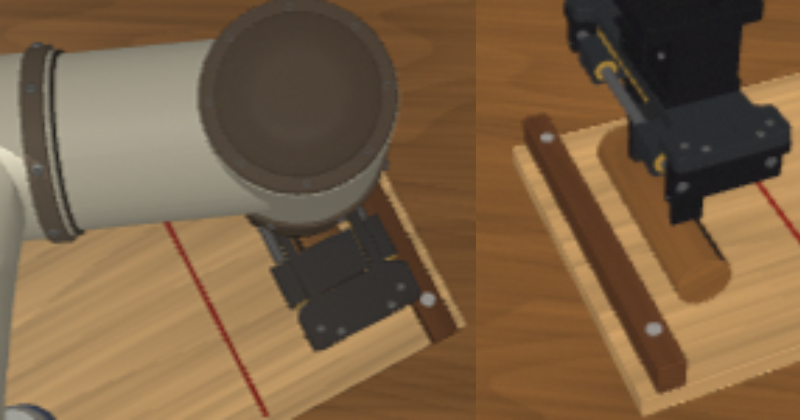

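The dowel is rolling: in the scene crop the stripe has moved round to the front side, at (712,245). Next come repeated strokes. I'll also add a depth-based fit to track the dowel.

play_rows(
  commands="-.05 .09 0 0 0 0;0 0 0 0 0 0;0 0 .27 0 0 0;.24 -.43 0 0 0 0;0 0 0 0 0 0;0 0 -.2 0 0 0;0 0 -.07 0 0 0;0 0 0 0 0 0;-.065 .117 0 0 0 0;-.065 .117 0 0 0 0;-.065 .117 0 0 0 0;-.065 .117 0 0 0 0;-.065 .117 0 0 0 0;-.065 .117 0 0 0 0;-.05 .09 0 0 0 0;0 0 0 0 0 0",
)

```text
time_s: 6.35
tcp_pos: [0.5996, -0.0716, 0.0582]
ee_rot: [[0.485, -0.874, 0.001], [-0.874, -0.485, -0.001], [0.002, -0.001, -1.0]]
wrist_force: [-2.2, -0.8, 9.3]
gripper_width: 0.69
gripper_force: 4.8
```

```bash
cat >> h.py <<'E'
from scipy.optimize import least_squares
LM=np.array([.5592,-.0137]);LD=np.array([.8752,.4837]);LN=np.array([-.4837,.8752])
def dowel(lo=-.12,hi=.03,cs=('scene','wrist')):
    s=r.sense();p=s['tcp_pos'][:2]-LM;print('t',s['time_s'],'tcp along/across/z mm',(p@LD*1e3).round(1),(p@LN*1e3).round(1),(s['tcp_pos'][2]*1e3).round(1),'F',s['wrist_force'].round(1))
    for n in cs:
        c=cams.camera_info(n);im,d=cams.capture(n);v,u=np.nonzero(d>0)
        X=(np.linalg.solve(c['mtx'],np.stack([u,v,np.ones(len(u))])*d[v,u]).T-np.array(c['t']).ravel())@c['R']
        a=(X[:,:2]-LM)@LD;q=(X[:,:2]-LM)@LN;z=X[:,2]
        k=(abs(a)<.1)&(q>lo)&(q<hi)&(z>.027)&(z<.056);a,q,z=a[k],q[k],z[k]
        best=None
        for q0 in np.arange(lo,hi,.01):
            f=lambda x:np.hypot(q-x[0]-x[1]*a,z-x[2])-.02
            o=least_squares(f,[q0,0,.038],loss='cauchy',f_scale=.001,bounds=([-.2,-.2,.035],[.2,.2,.041]))
            if best is None or o.cost<best.cost:best=o
        g=abs(f(best.x))<.003
        print(n,len(a),g.sum(),'across mm',(best.x[0]*1e3).round(1),'slope',best.x[1].round(3),'z',best.x[2].round(4),'along',np.percentile(a[g],[1,99]).round(3) if g.sum() else '')
    return im
E
python3 -c "
from h import *
dowel()"
```

```text
t 6.35 tcp along/across/z mm 7.3 -70.2 58.2 F [-2.2 -0.8  9.3]
scene 776 643 across mm -74.7 slope -0.001 z 0.0377 along [-0.064  0.083]
wrist 8891 8891 across mm -73.1 slope -0.002 z 0.0365 along [-0.065  0.08 ]
```

play_rows(
  commands="0 0 .27 0 0 0;.19 -.35 0 0 0 0;0 0 0 0 0 0;0 0 -.2 0 0 0;0 0 -.07 0 0 0;0 0 0 0 0 0;-.065 .117 0 0 0 0;-.065 .117 0 0 0 0;-.065 .117 0 0 0 0;-.065 .117 0 0 0 0;-.065 .117 0 0 0 0;-.065 .117 0 0 0 0;-.065 .117 0 0 0 0;-.05 .09 0 0 0 0;0 0 0 0 0 0",
)

```text
time_s: 7.95
tcp_pos: [0.5901, -0.0549, 0.0582]
ee_rot: [[0.485, -0.874, 0.001], [-0.874, -0.485, -0.001], [0.002, -0.001, -1.0]]
wrist_force: [-1.7, -1.5, 9.8]
gripper_width: 0.686
gripper_force: 5.2
```

```bash
python3 -c "
from h import *
dowel()"
```

```text
t 7.95 tcp along/across/z mm 7.1 -51.0 58.2 F [-1.7 -1.5  9.8]
scene 787 654 across mm -58.8 slope -0.001 z 0.0379 along [-0.064  0.083]
wrist 9941 9941 across mm -57.2 slope -0.002 z 0.0365 along [-0.065  0.08 ]
```

play_rows(
  commands="0 0 .27 0 0 0;.24 -.44 0 0 0 0;0 0 0 0 0 0;0 0 -.2 0 0 0;0 0 -.07 0 0 0;0 0 0 0 0 0;-.065 .117 0 0 0 0;-.065 .117 0 0 0 0;-.065 .117 0 0 0 0;-.065 .117 0 0 0 0;-.065 .117 0 0 0 0;-.065 .117 0 0 0 0;-.065 .117 0 0 0 0;-.05 .09 0 0 0 0;0 0 0 0 0 0",
)

```text
time_s: 9.55
tcp_pos: [0.5821, -0.0408, 0.0582]
ee_rot: [[0.485, -0.874, 0.001], [-0.874, -0.485, -0.001], [0.001, -0.001, -1.0]]
wrist_force: [-2.0, -1.7, 11.1]
gripper_width: 0.688
gripper_force: 5.4
```

play_rows(
  commands="0 0 .27 0 0 0;.24 -.44 0 0 0 0;0 0 0 0 0 0;0 0 -.2 0 0 0;0 0 -.07 0 0 0;0 0 0 0 0 0;-.065 .117 0 0 0 0;-.065 .117 0 0 0 0;-.065 .117 0 0 0 0;-.065 .117 0 0 0 0;-.065 .117 0 0 0 0;-.065 .117 0 0 0 0;-.065 .117 0 0 0 0;-.05 .09 0 0 0 0;0 0 0 0 0 0",
)

```text
time_s: 11.05
tcp_pos: [0.5741, -0.0267, 0.0582]
ee_rot: [[0.485, -0.874, 0.001], [-0.874, -0.485, -0.001], [0.001, -0.001, -1.0]]
wrist_force: [-3.0, -1.6, 11.1]
gripper_width: 0.692
gripper_force: 5.6
```

```bash
python3 -c "
from h import *
dowel()"
```

```text
t 11.05 tcp along/across/z mm 6.8 -18.6 58.2 F [-3.  -1.6 11.1]
scene 814 688 across mm -26.8 slope -0.0 z 0.0379 along [-0.064  0.083]
wrist 9967 9967 across mm -25.1 slope -0.002 z 0.0365 along [-0.065  0.08 ]
```

play_rows(
  commands="0 0 .27 0 0 0;.24 -.44 0 0 0 0;0 0 0 0 0 0;0 0 -.2 0 0 0;0 0 -.07 0 0 0;0 0 0 0 0 0;-.065 .117 0 0 0 0;-.065 .117 0 0 0 0;-.065 .117 0 0 0 0;-.065 .117 0 0 0 0;-.065 .117 0 0 0 0;-.065 .117 0 0 0 0;-.065 .117 0 0 0 0;-.05 .09 0 0 0 0;0 0 0 0 0 0",
)

```text
time_s: 12.65
tcp_pos: [0.5662, -0.0126, 0.0582]
ee_rot: [[0.485, -0.874, 0.001], [-0.874, -0.485, -0.001], [0.001, -0.001, -1.0]]
wrist_force: [-2.6, -1.2, 12.1]
gripper_width: 0.69
gripper_force: 5.8
```

play_rows(
  commands="0 0 .27 0 0 0;.24 -.44 0 0 0 0;0 0 0 0 0 0;0 0 -.2 0 0 0;0 0 -.07 0 0 0;0 0 0 0 0 0;-.065 .117 0 0 0 0;-.065 .117 0 0 0 0;-.065 .117 0 0 0 0;-.05 .09 0 0 0 0;-.02 .03 0 0 0 0;0 0 0 0 0 0",
)

```text
time_s: 13.85
tcp_pos: [0.5655, -0.0118, 0.0581]
ee_rot: [[0.485, -0.874, 0.001], [-0.874, -0.485, -0.001], [0.001, -0.001, -1.0]]
wrist_force: [-1.9, -1.1, 11.5]
gripper_width: 0.686
gripper_force: 5.9
```

```bash
python3 -c "
from h import *
dowel(hi=.05)"
```

```text
t 13.85 tcp along/across/z mm 6.5 -1.4 58.1 F [-1.9 -1.1 11.5]
scene 803 682 across mm -2.4 slope -0.001 z 0.0377 along [-0.065  0.084]
wrist 7873 7873 across mm -0.9 slope -0.002 z 0.0364 along [-0.065  0.08 ]
```

Measured 1–2 mm from the line. I'll lift off and back away to verify.

play_rows(
  commands="0 0 .3 0 0 0;0 0 1 0 0 0;0 0 1 0 0 0;0 0 1 0 0 0;0 0 1 0 0 0;0 -1 .5 0 0 0;0 -1 0 0 0 0;0 -1 0 0 0 0;0 -1 0 0 0 0;0 -1 0 0 0 0;0 -1 0 0 0 0;0 -1 0 0 0 0;0 -1 0 0 0 0;0 -1 0 0 0 0;0 -1 0 0 0 0;0 -1 0 0 0 0;0 0 0 0 0 0;0 0 0 0 0 0",
)

```text
time_s: 15.75
tcp_pos: [0.5644, -0.3418, 0.1993]
ee_rot: [[0.483, -0.876, -0.002], [-0.876, -0.483, 0.001], [-0.002, 0.001, -1.0]]
wrist_force: [-0.5, 0.6, -0.6]
gripper_width: 0.689
gripper_force: 0.0
```

Run:
```python
from h import *
dowel(hi=.05,cs=('scene','top'))
im,_=cams.capture('top');im2,_=cams.capture('scene')
a=im[140:290,150:350];b=im2[150:300,270:470]
cv2.imwrite('pics/f.png',cv2.resize(np.hstack([a,b]),None,fx=2,fy=2,interpolation=cv2.INTER_CUBIC))
```

```text
t 15.75 tcp along/across/z mm -154.1 -289.7 199.3 F [-0.5  0.6 -0.6]
scene 853 729 across mm -2.1 slope -0.002 z 0.0378 along [-0.065  0.083]
top 927 913 across mm 0.9 slope -0.002 z 0.0374 along [-0.065  0.083]
```

View pics/f.png

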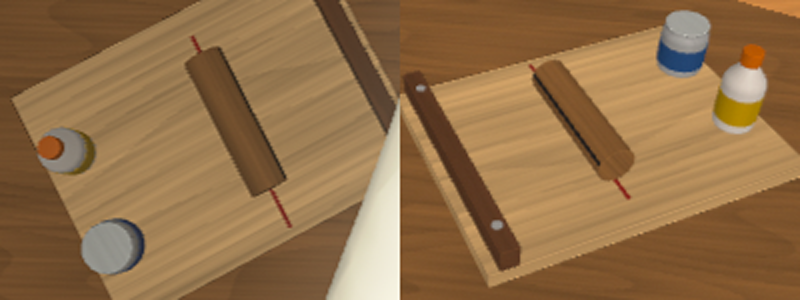

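The picture shows the dowel centred on the red line, whose ends appear at (195,42) and (280,208) in the top half. The glue and tin are undisturbed. Each camera's small offset matches that camera's own bias for the line (about +1 mm top, about -2 mm scene), so the true error is about 0 mm. I'm handing it in.

```bash
python3 -c "
from station import r
print(r.finish_job())"
```

```text
the job is handed in; nothing more can be done
None
```

I rolled the dowel about 290° from the fence onto the red line. It measured within about 2 mm of the line and parallel to it, with its centre about 9 mm off along it. The glue and tin showed no movement; I didn't re-check the screwdriver, which the arm stayed well above. I handed the job in at about 16 s.

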